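# Push the game cartridges home into the shelf corner stop

### The job

Push the stack of two game cartridges along the shelf until it sits snug in the inside corner of the low wooden L-shaped stop: long sides flush against the long rail, short ends flush against the short arm, both cartridges still squarely stacked. Only push with the fingers from the side; do not pick up or lift either cartridge, and leave the other things on the shelf where they are. Move the arm clear when done.

Things in the scene. Friction and masses are not known exactly. Their poses are not given: they have to be found in the camera images.
- cart_low: The lower of two identical grey plastic game cartridges with a blank paper label on top, lying flat on the shelf (surface at z = 0). A box 70 mm along its x (short), 100 mm along its y (long), 16 mm thick, 60 to 130 g. Origin at the centre of its underside, z up. At the start its long side is turned at most about 0.45 rad from world y.
- cart_top: The upper cartridge, same shape and size, lying loose on the lower one, roughly square on it at the start (off by up to 5 mm and 0.08 rad). Origin at the centre of its underside, 16 mm above the shelf; top of the stack at 32 mm.
- fence: Low L-shaped wooden stop fixed to the shelf beyond the cartridges, bars 15 mm thick, 30 mm high. Origin: the inside corner, on the shelf. The long rail's inner face is the plane x = 0, running 340 mm from the corner along -y; the short arm's is the plane y = 0, running 90 mm along -x (towards the robot). The bars lie on the +x and +y sides. Its x is turned at most 0.2 rad from world x.
- dock (a point): Point on the shelf, in the stop's inside corner, where the centre of the docked lower cartridge belongs: 35 mm from the long rail's inner face and 50 mm from the short arm's (x = -35 mm, y = -50 mm in the stop's frame, same axes). Docked, the cartridges' long sides lie along its y.
- dish: White ceramic dish, 100 mm across, 26 mm high, a bystander. Origin at the centre of its underside. It, the tin and the glass cube swap places from run to run.
- tin: Closed round steel bottle cap tin, 67 mm across, 44 mm high, a bystander. Origin at the centre of its underside.
- glass_cube: Translucent blue glass cube, 50 mm, a bystander. Origin at the centre of its underside.
- clip_stand: Empty phone clip stand: round black foot 80 mm across, thin post, clip head 74 mm wide, 113 mm high in all; a bystander to the left of the stop. Origin at the centre of its underside.
- remote: Slim black remote control, 42 x 150 x 17 mm, long side about along y, a bystander behind the long rail. Origin at the centre of its underside.
- speaker_puck: Round grey cloth-covered speaker, 80 mm across, 50 mm high, a bystander. Origin at the centre of its underside.
Not all that is in view belongs to the job. Leave any orange or pink look-alike of the cart_top alone.

How it is judged:
By the outcome, as a careful person would: the job done as asked, in the order asked, and still so for the second after the job is handed in, with the robot touching nothing.
It also fails if it takes over 48 s, if anything falls off the work surface, if the arm or the gripper's body presses on something with over 40 N, if the wrist force passes 120 N, or if a joint passes its speed limit or range.

### The arm

A 6-joint arm with a two-finger parallel gripper is mounted at the origin on the work surface. World frame = base frame: x ahead of the robot, y to its left, z up, the work surface at z = 0. Lengths are in m, angles in rad, forces in N, time in s.
With the tool pointing down it reaches from about 0.3 to 0.775 m from the base axis. Payload 14.6 kg.
Tool frame: the origin (TCP) lies midway between the tips of the shut fingers; the grasp point (between the pads) lies 19 mm behind it (env.grip_point_offset is the distance from the TCP to the grasp point, in m); z points along the fingers, y is the direction in which the jaws open and shut (so a half turn about z gives the same grasp; the last joint's range is limited). The gripper opens to 85 mm and grips with 20 to 120 N. Pads are 22 mm wide; open, the fingers measure 114 mm over their backs; the gripper's body (76 mm by 85 mm) begins 54 mm behind the grasp point. The pads swing forward as they close: fully open they stand 13 mm farther back than shut.
Start: joints at [-1.325, 0.3, 1.521, -0, 1.321, -0.067], TCP at [0.169, -0.523, 0.231] pointing down, gripper open.
Joint ranges: [-3.03, 3.03], [-0.79, 2.21], [0.23, 2.52], [-1.04, 4.18], [0, 3.07], [-2.55, 2.55]. Speed limits (rad/s): [2.22, 2.22, 2.57, 3.14, 3.14, 3.14].

### API

Orientations are given as a unit quaternion [x, y, z, w].
In Python, from workcell import readout, vision, env gives the robot as it stands.
- The arm moves only by the shell command python3 -m handwheel 'ROWS'. ROWS is JSON, a list of rows, each a list of 7 numbers: the shift along the world's x, y, z in mm, then the turn, a rotation vector about the world's x, y, z in rad, then the closure, from 0 (fully open) to 1 (shut). In form: [[dx, dy, dz, rx, ry, rz, claw], ...]. A call has exactly 8 rows; each row is the pose to reach, as a shift and turn from the pose commanded when the call began; what a row does not reach only later rows make up. A row lasts 1/12 s, in which the tool goes at most 41.7 mm and 7.16 degrees, less where a joint would pass 70% of its speed; a pose out of reach is approached as far as the arm can. A call with a gripper value outside its range is refused whole. The fingers move at their own pace and stop on an object; the grip force is fixed at half the most. Time passes only in rows, so rows that repeat a pose let the fingers close, or fill a call up. It gives the time, the measured TCP pose, the force and the opening at its end, in the units of the state.
- readout.sense(): the state, without advancing time (a new reading comes with each control period).
- vision.snapshot(name): name is "side" or "top" or "wrist"; returns (picture, depth): 480x640x3 uint8, red, green, blue; 480x640 float32, m along the optical axis (not along the pixel's ray), 0 where there is no reading.
- vision.calibration(name): a dict with "vfov" (degrees; the focal length in pixels is half the picture's height over the tangent of half this angle, whatever the lens; pixels are square), "cx", "cy" (the principal point, pixels), "xyz" and "attitude" of the camera in the world. Camera axes: x right, y down, z forward; pixel columns grow to the right and rows downward; lengths in m; the calibration is good to about 2 mm. A picture is of the moment at which its call begins: read the wrist's pose just before it. calibration takes no time and is no camera call; for the wrist camera it gives the pose at the moment of the call.
- env.close_job(): hands the job in, once; it reports no verdict.
The state is a dict: "time_s": time; "joint_pos": joint angles; "joint_vel": joint speeds; "effort": joint torques, N m; "ee_pos": TCP position; "ee_rot": TCP orientation; "wrist_force": force on the tool from outside, world axes, zero at the start; "ft_torque": the same for the moment, N m; "grip_width": finger opening in m.
Only numpy, scipy, OpenCV 4.12 (cv2) and the standard library are available. Lean on these libraries where they do the work, as an engineer would, in place of code of your own. Each camera call takes 0.05 s, during which the arm holds its last target.

## Working session

There is one attempt and no reset: what is moved stays moved. The work goes in short steps, Python scripts to look and compute and a shell command to move; the robot and the scene stay as the last step left them, time stands still between calls to the robot, and variables do not carry over. Pictures are saved under pics/ and viewed, and the job is handed in when it is done.

```bash
mkdir -p pics; ls
python3 - <<'E'
from workcell import readout, vision, env
import cv2
print(readout.sense())
for n in("top","side"):
    p,d=vision.snapshot(n); cv2.imwrite(f"pics/{n}0.png",p[:,:,::-1]); print(n,vision.calibration(n))
E
```

```text
pics
{'time_s': 0.0, 'joint_pos': array([-1.32460828e+00,  3.00429420e-01,  1.52160970e+00,  2.78512731e-06,
        1.32066702e+00, -6.65990925e-02]), 'joint_vel': array([ 0.00196475,  0.00140255, -0.00081054, -0.00011615, -0.00073218,
       -0.00039835]), 'effort': array([ 3.65668995e-03, -5.43496513e+01, -3.61787260e+01,  9.51683319e-05,
        4.03705373e-03,  2.43939615e-07]), 'ee_pos': array([ 0.16918191, -0.5230841 ,  0.23073206]), 'ee_rot': array([ 9.87795333e-01,  1.55756448e-01, -4.85816900e-05, -5.54620937e-04]), 'wrist_force': array([-0.3335915 ,  0.78789951,  0.55614223]), 'ft_torque': array([-0.00611936, -0.03499751, -0.03395837]), 'grip_width': 0.08548298090697044}
top {'vfov': 50.237903640048515, 'cx': 318.96762039460197, 'cy': 246.99910256978487, 'xyz': array([ 0.5231863 , -0.01563233,  1.26244537]), 'attitude': array([-0.70484439,  0.70828012, -0.02399607,  0.03094916])}
side {'vfov': 54.01446845188042, 'cx': 320.84721922007617, 'cy': 238.24030946004964, 'xyz': array([ 0.39274039, -0.85779298,  0.65335825]), 'attitude': array([ 0.87937628, -0.11247285,  0.05067571, -0.45986866])}
```

View pics/top0.png

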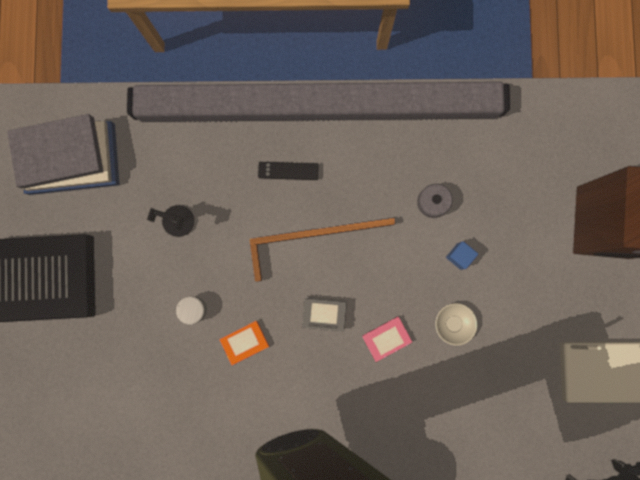

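View pics/side0.png

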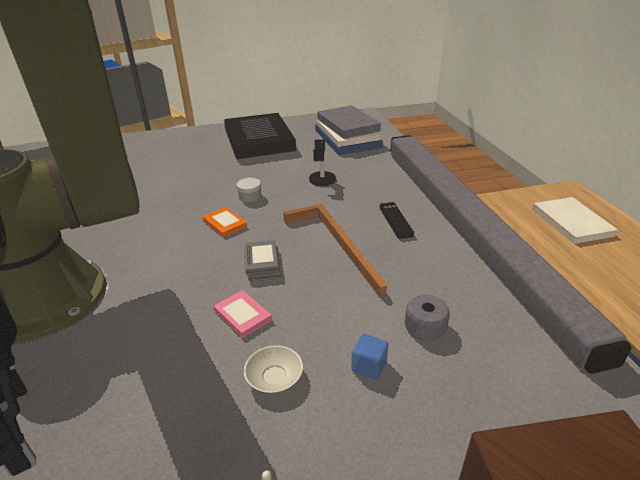

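The top view shows the grey stack at about (324,313). An orange look-alike is at (245,343) and a pink one at (388,339). The L-stop's corner is at about (255,241). Next I'll measure, with an enlarged crop to confirm.

```bash
cat > h.py <<'E'
from workcell import readout, vision, env
import cv2, numpy as np
from scipy.spatial.transform import Rotation as R
def cloud(name):
    s=readout.sense(); c=vision.calibration(name); p,d=vision.snapshot(name)
    return p,d,c
def K(c): return 240/np.tan(np.radians(c['vfov'])/2)
def world(c,d):
    f=K(c); v,u=np.mgrid[0:480,0:640]
    P=np.stack([(u-c['cx'])/f*d,(v-c['cy'])/f*d,d],-1)
    return P@R.from_quat(c['attitude']).as_matrix().T+c['xyz']
def ray(c,uv,z):
    f=K(c); uv=np.atleast_2d(uv).astype(float)
    D=np.c_[(uv[:,0]-c['cx'])/f,(uv[:,1]-c['cy'])/f,np.ones(len(uv))]@R.from_quat(c['attitude']).as_matrix().T
    return (c['xyz']+D*((z-c['xyz'][2])/D[:,2])[:,None])[:,:2]
E
python3 - <<'E'
from h import *
p,d,c=cloud("top")
cv2.imwrite("pics/topc.png",cv2.resize(p[200:380,200:440,::-1],None,fx=3,fy=3,interpolation=cv2.INTER_CUBIC))
W=world(c,d); z=W[...,2]
print("table z",np.median(z[250:400,300:420]))
hsv=cv2.cvtColor(p,cv2.COLOR_RGB2HSV)
for nm,zl,zh,box in(("stack",.020,.045,(300,290,355,335)),("fence",.018,.045,(240,210,405,285))):
    m=np.zeros(z.shape,bool); x0,y0,x1,y1=box
    m[y0:y1,x0:x1]=((z>zl)&(z<zh))[y0:y1,x0:x1]
    print(nm,m.sum(),np.median(z[m]) if m.any() else None)
    v,u=np.nonzero(m)
    pts=W[m][:,:2].astype(np.float32)
    print(cv2.minAreaRect(pts*1000), u.min(),u.max(),v.min(),v.max())
# fence by colour
m=((hsv[...,0]<20)&(hsv[...,1]>120)); m[:210]=0;m[285:]=0;m[:,:240]=0;m[:,405:]=0
cs,_=cv2.findContours(m.astype(np.uint8),cv2.RETR_EXTERNAL,cv2.CHAIN_APPROX_NONE)
k=max(cs,key=cv2.contourArea); a=cv2.approxPolyDP(k,3,True)[:,0]; print(a.tolist()); print(ray(c,a,0.03).round(4).tolist())
for nm,lo,hi in(("orange",5,15),("pink",160,179),):
    q=((hsv[...,0]>=lo)&(hsv[...,0]<=hi)&(hsv[...,1]>130)); q[:290]=0;q[380:]=0;q[:,:200]=0;q[:,440:]=0
    cs,_=cv2.findContours(q.astype(np.uint8),cv2.RETR_EXTERNAL,cv2.CHAIN_APPROX_NONE)
    k=max(cs,key=cv2.contourArea); print(nm,ray(c,cv2.boxPoints(cv2.minAreaRect(k)),.016).round(3).tolist())
E
```

```text
table z 0.0010915366095521906
stack 1250 0.032416324007176756
((460.24627685546875, -14.353172302246094), (102.15668487548828, 74.44196319580078), 84.15827941894531) 302 346 297 330
fence 1217 0.030042111210834443
((615.7815551757812, -14.92840576171875), (104.80577087402344, 355.3536071777344), 8.241168022155762) 249 394 218 280
[[394, 219], [250, 239], [255, 280], [260, 279], [257, 243], [392, 224]]
[[0.6863, -0.1857], [0.6395, 0.1632], [0.5404, 0.1505], [0.5427, 0.1385], [0.6297, 0.1462], [0.6741, -0.1807]]
orange [[0.399, 0.24], [0.444, 0.15], [0.382, 0.118], [0.337, 0.208]]Traceback (most recent call last):
  File "<stdin>", line 21, in <module>
ValueError: max() iterable argument is empty
```

View pics/topc.png

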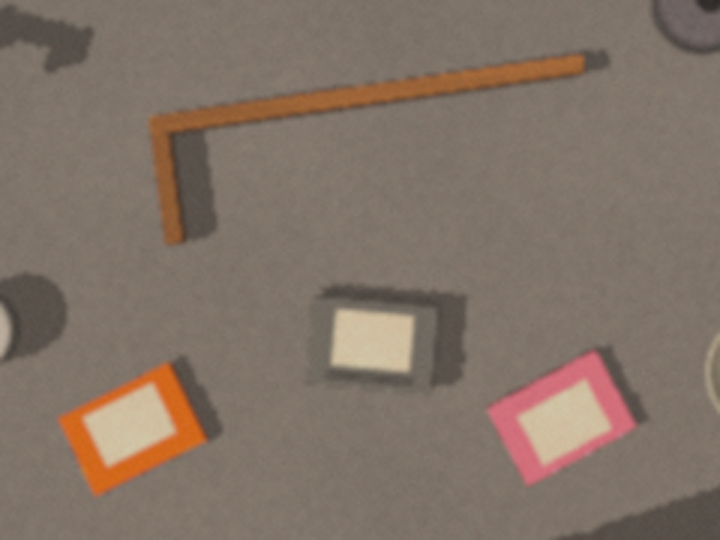

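The enlarged crop confirms the grey stack at crop (374,340), which is (324,313) in full. It is 102 x 74 mm at z = 32 mm, as described; the orange and pink ones are single, coloured and on the shelf. I'll move in above the near side of the stack, turned to its long side.

```bash
python3 -m handwheel '[[14,33,-5,0,0,-0.03,0],[28,66,-10,0,0,-0.06,0.2],[42,99,-15,0,0,-0.1,0.5],[56,132,-20,0,0,-0.15,0.5],[70,165,-25,0,0,-0.2,0.5],[84,198,-30,0,0,-0.25,0.5],[98,231,-35,0,0,-0.3,0.5],[112,264,-40,0,0,-0.35,0.5]]'
```

```text
time_s: 0.82
ee_pos: [0.2814, -0.2576, 0.191]
ee_rot: [1.0, -0.02, 0.0, 0.0]
wrist_force: [1.0, 0.3, -0.4]
grip_width: 0.0427
```

```bash
python3 -m handwheel '[[14,33,-5,0,0,-0.02,0.5],[28,66,-10,0,0,-0.04,0.5],[42,99,-15,0,0,-0.06,0.5],[56,132,-20,0,0,-0.06,0.5],[70,165,-25,0,0,-0.06,0.5],[84,198,-30,0,0,-0.06,0.5],[98,231,-35,0,0,-0.06,0.5],[106,252,-40,0,0,-0.06,0.5]]'
python3 - <<'E'
from h import *
s=readout.sense();print(s['ee_pos'],R.from_quat(s['ee_rot']).as_matrix()[:,0],s['joint_pos'],s['grip_width'],s['time_s'])
p,d,c=cloud("wrist");cv2.imwrite("pics/w1.png",p[:,:,::-1])
p,d,c=cloud("top");cv2.imwrite("pics/t1.png",p[:,:,::-1])
E
```

```text
time_s: 1.48
ee_pos: [0.3879, -0.0047, 0.1511]
ee_rot: [0.999, -0.048, 0.0, -0.0]
wrist_force: [0.3, -0.5, 0.6]
grip_width: 0.043
[ 0.38786234 -0.00470287  0.15110909] [ 9.95405697e-01 -9.57462127e-02  4.01729426e-04] [-1.06789840e-01  2.87571659e-02  2.03903903e+00  3.02108930e-04
  1.07339762e+00  1.55975546e+00] 0.042953704715804286 1.4833
```

View pics/w1.png

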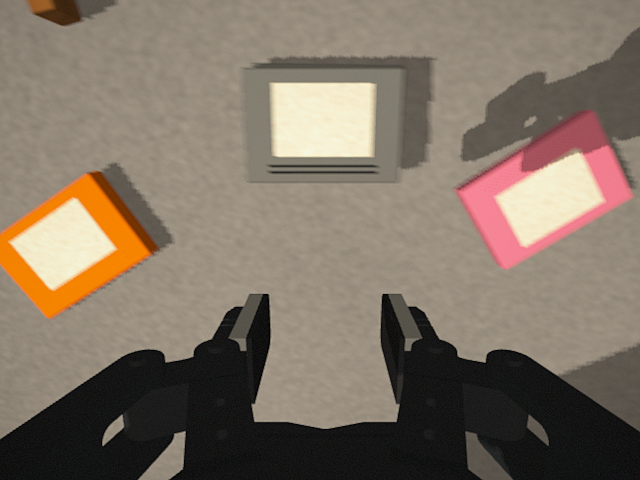

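View pics/t1.png

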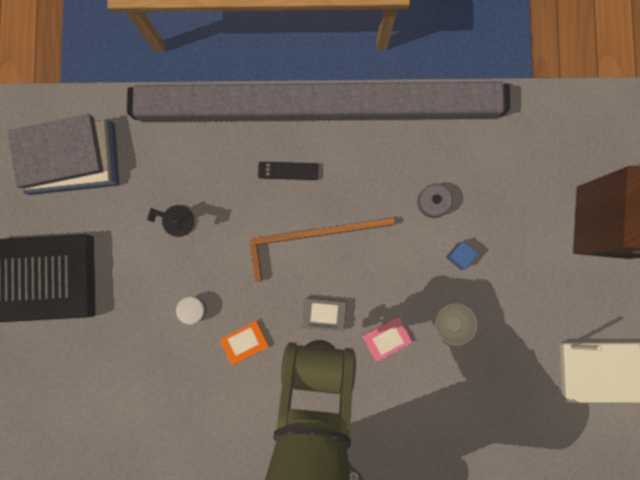

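The wrist view shows the stack at px (245-405, 68-182), nearly parallel to the two fingers. The top view shows the arm over its near side. I'll measure the upper cartridge's outline from the wrist camera.

Run:
```python
from h import *
p,d,c=cloud("wrist"); W=world(c,d); z=W[...,2]
m=(z>.025)&(z<.04); m[200:]=0; m[:,:200]=0; m[:,450:]=0
n,l,st,_=cv2.connectedComponentsWithStats(m.astype(np.uint8)); i=1+st[1:,4].argmax()
print(cv2.minAreaRect((W[l==i][:,:2]*1000).astype(np.float32)),np.median(z[l==i]))
v=cv2.cvtColor(p,cv2.COLOR_RGB2HSV)
lab=(v[...,2]>190)&(l>=0); lab[200:]=0; lab[:,:240]=0; lab[:,420:]=0
k=max(cv2.findContours(lab.astype(np.uint8),0,1)[0],key=cv2.contourArea)
q=ray(c,cv2.boxPoints(cv2.minAreaRect(k)),.032)*1000; print(q.round(1).tolist(),q.mean(0))
s=readout.sense(); P=s['ee_pos']; X=R.from_quat(s['ee_rot']).as_matrix()
fm=(d<np.linalg.norm(c['xyz']-P)+.03)&(d>0)&(z<P[2]+.04)&(z>.1)
T=(W[fm]-P)@X; print("finger pts tool frame min/max",T.min(0).round(4),T.max(0).round(4),len(T))
```

```text
((458.46630859375, -11.508068084716797), (100.58867645263672, 69.88323211669922), 84.14997100830078) 0.031320002635136845
[[487.0, 16.9], [481.2, -45.0], [437.8, -42.4], [443.9, 22.4]] [462.48150005 -12.01492364]
finger pts tool frame min/max [-0.0119 -0.0369 -0.04  ] [ 0.012   0.0334 -0.0001] 6031
```

```bash
python3 -m handwheel '[[0,0,-25,0,0,0,0.5],[0,0,-50,0,0,0,0.5],[0,0,-75,0,0,0,0.5],[0,0,-100,0,0,0,0.5],[0,0,-120,0,0,0,0.5],[0,0,-135,0,0,0,0.5],[0,0,-143,0,0,0,0.5],[0,0,-147,0,0,0,0.5]]'
```

```text
time_s: 2.3
ee_pos: [0.3867, -0.008, 0.0036]
ee_rot: [0.999, -0.049, -0.001, -0.0]
wrist_force: [0.6, -0.2, 0.3]
grip_width: 0.0431
```

```bash
python3 -m handwheel '[[6,-0.6,0,0,0,0,0.5],[12,-1.2,0,0,0,0,0.5],[17,-1.7,0,0,0,0,0.5],[21,-2,0,0,0,0,0.5],[24,-2.4,0,0,0,0,0.5],[27,-2.7,0,0,0,0,0.5],[31,-3,0,0,0,0,0.5],[35,-3.5,0,0,0,0,0.5]]'
python3 - <<'E'
from h import *
p,d,c=cloud("wrist");cv2.imwrite("pics/w2.png",p[:,:,::-1])
p,d,c=cloud("side");cv2.imwrite("pics/s2.png",cv2.resize(p[180:330,180:400,::-1],None,fx=3.5,fy=3.5))
E
```

```text
time_s: 2.97
ee_pos: [0.4224, -0.0108, 0.0043]
ee_rot: [0.999, -0.048, -0.0, 0.0]
wrist_force: [-1.3, -0.6, 1.1]
grip_width: 0.0428
```

View pics/w2.png

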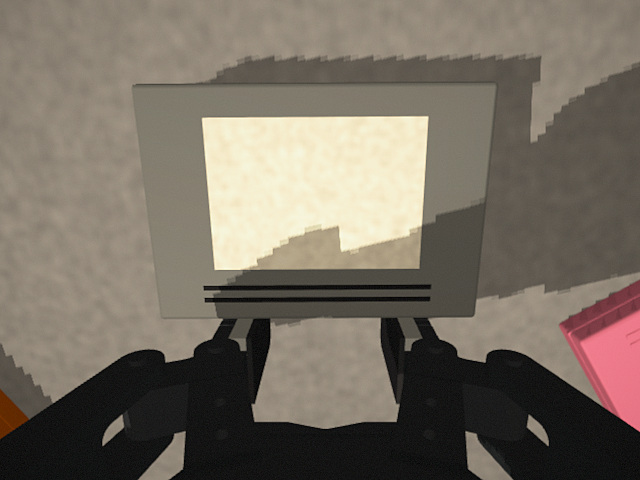

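View pics/s2.png

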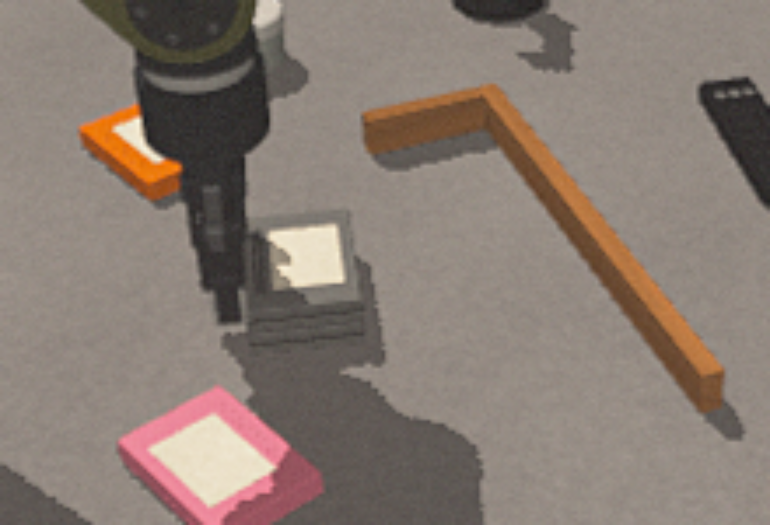

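Contact looks square: both fingers are flush on the near long side, and the side view shows both layers aligned. I'll keep pushing on an arc that turns the stack to the rail's yaw (about +0.135 rad).

```bash
python3 -m handwheel '[[5,-0.7,0,0,0,0.012,0.5],[11,-1.4,0,0,0,0.027,0.5],[17,-2.1,0,0,0,0.042,0.5],[23,-2.7,0,0,0,0.057,0.5],[29,-3.2,0,0,0,0.072,0.5],[35,-3.6,0,0,0,0.087,0.5],[41,-3.9,0,0,0,0.102,0.5],[47,-4.1,0,0,0,0.117,0.5]]'
python3 -m handwheel '[[6,0,0,0,0,0.015,0.5],[12,0,0,0,0,0.03,0.5],[18,0,0,0,0,0.045,0.5],[24,0.2,0,0,0,0.06,0.5],[30,0.5,0,0,0,0.075,0.5],[36,0.9,0,0,0,0.09,0.5],[42,1.3,0,0,0,0.105,0.5],[48,1.8,0,0,0,0.117,0.5]]'
python3 - <<'E'
from h import *
s=readout.sense();X=R.from_quat(s['ee_rot']).as_matrix();print(s['ee_pos'],X[:,0])
p,d,c=cloud("wrist");cv2.imwrite("pics/w3.png",p[:,:,::-1])
p2,d2,c2=cloud("top");cv2.imwrite("pics/t3.png",cv2.resize(p2[180:380,180:440,::-1],None,fx=3,fy=3))
W=world(c,d); z=W[...,2]
m=(z>.025)&(z<.04)
hsv=cv2.cvtColor(p,cv2.COLOR_RGB2HSV); fe=(hsv[...,0]<20)&(hsv[...,1]>120)&(z>.024)&(z<.036)
m&=~fe
n,l,st,_=cv2.connectedComponentsWithStats(m.astype(np.uint8)); i=1+st[1:,4].argmax()
print(cv2.minAreaRect((W[l==i][:,:2]*1000).astype(np.float32)),np.median(z[l==i]), st[i])
E
```

```text
time_s: 3.73
ee_pos: [0.4699, -0.0149, 0.0043]
ee_rot: [1.0, 0.011, -0.0, 0.0]
wrist_force: [-1.6, -0.2, 0.8]
grip_width: 0.0426
time_s: 4.4
ee_pos: [0.5178, -0.013, 0.0043]
ee_rot: [0.998, 0.069, -0.0, -0.0]
wrist_force: [-1.8, 0.0, 0.9]
grip_width: 0.043
[ 0.51783524 -0.01304601  0.00427034] [ 9.90451762e-01  1.37859735e-01 -1.86059028e-06]
((551.7843017578125, -5.3153076171875), (92.76261138916016, 100.44661712646484), 8.236184120178223) 0.03127345319940643 [  132    82   367   316 82161]
```

View pics/w3.png

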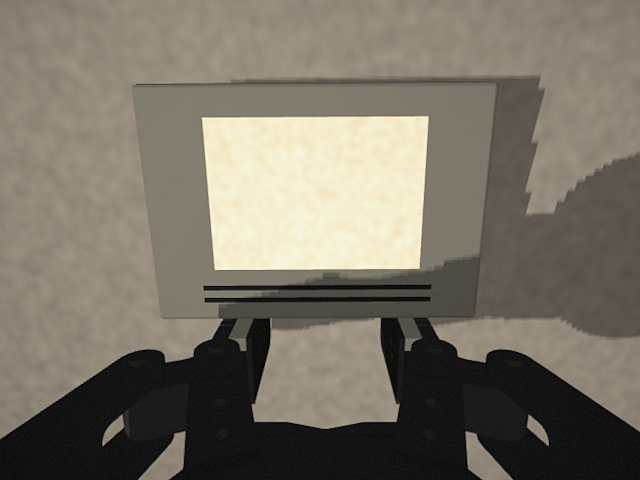

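View pics/t3.png

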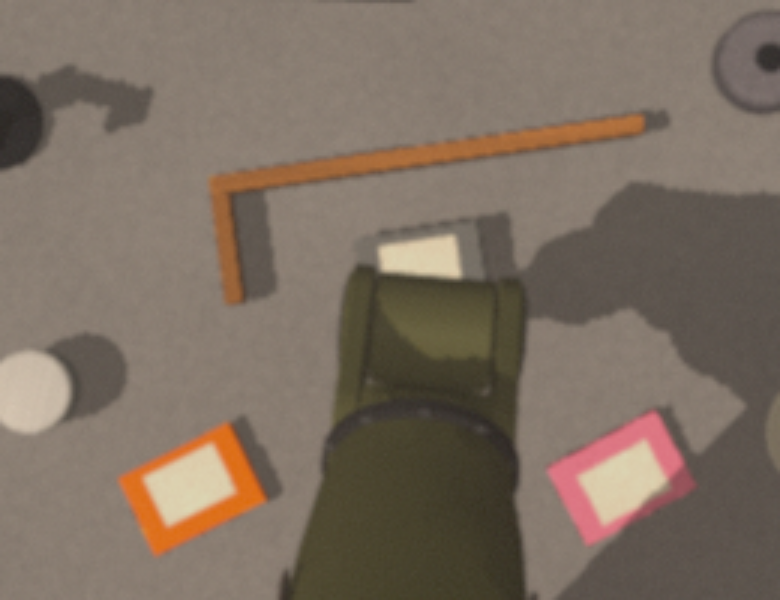

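The stack moved rigidly with the fingers and is now parallel to the rail with about 50 mm to go. I'll push on and watch the force.

```bash
python3 -m handwheel '[[6,0.8,0,0,0,0,0.5],[12,1.6,0,0,0,0,0.5],[18,2.4,0,0,0,0,0.5],[24,3.3,0,0,0,0,0.5],[30,4.1,0,0,0,0,0.5],[35,4.8,0,0,0,0,0.5],[39,5.3,0,0,0,0,0.5],[42,5.7,0,0,0,0,0.5]]'
python3 - <<'E'
from h import *
p,d,c=cloud("wrist");cv2.imwrite("pics/w4.png",p[:,:,::-1])
W=world(c,d); z=W[...,2]
hsv=cv2.cvtColor(p,cv2.COLOR_RGB2HSV); fe=((hsv[...,0]<20)&(hsv[...,1]>120)&(z>.024)&(z<.036))
Q=W[fe][:,:2]; print(len(Q))
E
```

```text
time_s: 5.17
ee_pos: [0.5597, -0.0073, 0.0042]
ee_rot: [0.998, 0.068, -0.0, 0.0]
wrist_force: [-1.4, 0.1, 0.8]
grip_width: 0.0428
28430
```

View pics/w4.png

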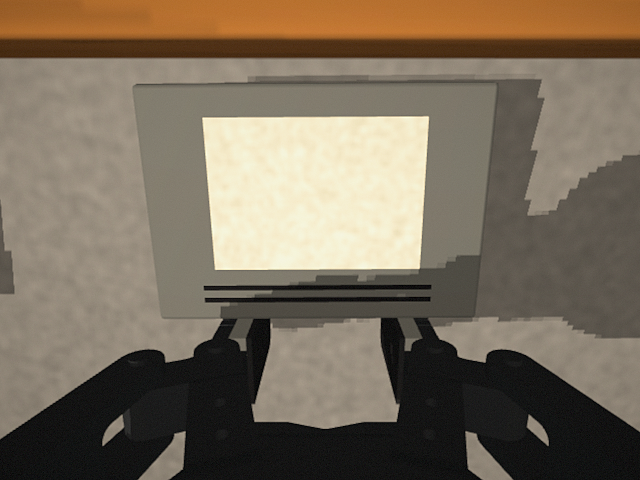

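The wrist view shows the rail's top edge level at row 40 and the cartridge's far edge at row 84. The two are parallel with a gap of about 10 mm; I'll measure it.

Run:
```python
from h import *
p,d,c=cloud("wrist")
hsv=cv2.cvtColor(p,cv2.COLOR_RGB2HSV)
cols=np.arange(20,620,20)
def edge(zz,fn,cc):
    uv=[(u,fn(u)) for u in cc]; X=ray(c,uv,zz); a=np.polyfit(X[:,1],X[:,0],1); return X,a
# rail top inner edge: lightness drop from bright orange
v=hsv[...,2].astype(int); 
r=lambda u: 25+np.argmin(np.diff(v[25:50,u]))+.5
X,a=edge(.030,r,cols); print("rail yaw",-np.degrees(np.arctan(a[0])),a, [r(u) for u in cols[::6]])
g=lambda u: 70+np.argmin(np.diff(v[70:95,u]))+.5 
cc=np.arange(150,490,15); print([g(u) for u in cc[::4]])
Y,b=edge(.032,lambda u:84,cc); 
print("cart far yaw",-np.degrees(np.arctan(b[0])),"gap mm",(np.polyval(a,Y[:,1])-Y[:,0])[[0,-1]]*1000*np.cos(np.arctan(a[0])))
```

```text
rail yaw 7.8472677074111985 [-0.13782351  0.65120425] [np.float64(40.5), np.float64(40.5), np.float64(40.5), np.float64(40.5), np.float64(40.5)]
[np.float64(82.5), np.float64(82.5), np.float64(77.5), np.float64(76.5), np.float64(76.5), np.float64(75.5)]
cart far yaw 7.824018394649482 gap mm [10.94133401 10.9771052 ]
```

```bash
python3 -m handwheel '[[3,0.4,0,0,0,0,0.5],[5,0.7,0,0,0,0,0.5],[7,0.9,0,0,0,0,0.5],[8,1.1,0,0,0,0,0.5],[8.5,1.1,0,0,0,0,0.5],[9,1.2,0,0,0,0,0.5],[9.5,1.3,0,0,0,0,0.5],[10,1.4,0,0,0,0,0.5]]'
```

```text
time_s: 5.93
ee_pos: [0.5692, -0.006, 0.0043]
ee_rot: [0.998, 0.068, -0.0, -0.0]
wrist_force: [-0.6, 0.6, 0.2]
grip_width: 0.0425
```

```bash
python3 -m handwheel '[[0.3,0,0,0,0,0,0.5],[0.6,0.1,0,0,0,0,0.5],[0.9,0.1,0,0,0,0,0.5],[1.2,0.2,0,0,0,0,0.5],[1.4,0.2,0,0,0,0,0.5],[1.4,0.2,0,0,0,0,0.5],[1.4,0.2,0,0,0,0,0.5],[1.4,0.2,0,0,0,0,0.5]]'
```

```text
time_s: 6.6
ee_pos: [0.5704, -0.0058, 0.0043]
ee_rot: [0.998, 0.068, -0.0, -0.0]
wrist_force: [-4.3, -0.1, 3.4]
grip_width: 0.043
```

```bash
python3 -m handwheel '[[0.2,0,0,0,0,0,0.5],[0.4,0.1,0,0,0,0,0.5],[0.5,0.1,0,0,0,0,0.5],[0.5,0.1,0,0,0,0,0.5],[0.5,0.1,0,0,0,0,0.5],[0.5,0.1,0,0,0,0,0.5],[0.5,0.1,0,0,0,0,0.5],[0.5,0.1,0,0,0,0,0.5]]'
python3 - <<'E'
from h import *
p,d,c=cloud("wrist");cv2.imwrite("pics/w5.png",p[:,:,::-1])
p,d,c=cloud("side");cv2.imwrite("pics/s5.png",cv2.resize(p[160:310,200:420,::-1],None,fx=3.5,fy=3.5))
E
```

```text
time_s: 7.27
ee_pos: [0.5704, -0.0058, 0.0043]
ee_rot: [0.998, 0.068, -0.001, -0.0]
wrist_force: [-10.1, -1.5, 6.7]
grip_width: 0.0426
```

View pics/w5.png

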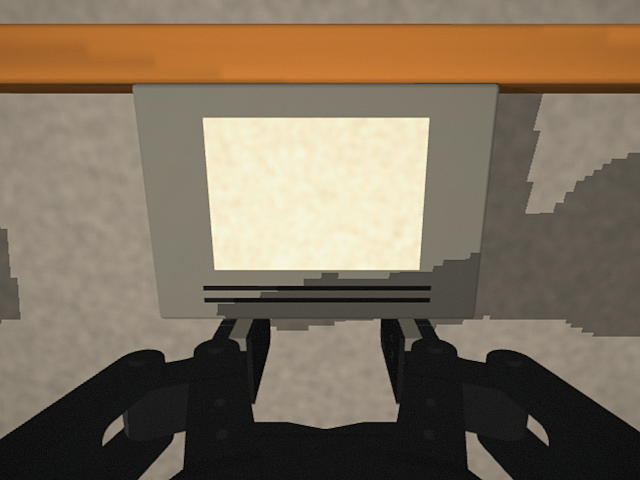

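View pics/s5.png

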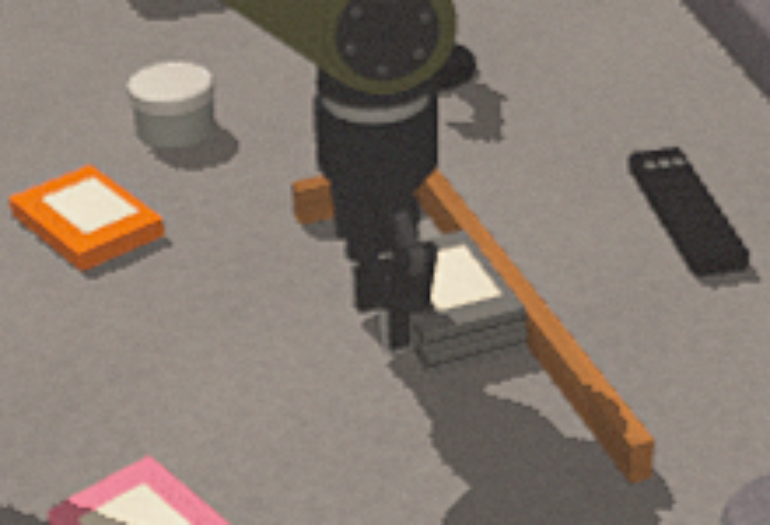

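Wrist view: the far edge of the cartridge (row 84) coincides with the rail face across its whole width. Side view: both layers are square, and the force rose to about 10 N, so the stack is flush on the rail. I'll back off, lift, turn 90° and go to the -y short end.

```bash
python3 -m handwheel '[[-3,-0.4,0,0,0,0,0.5],[-12,-1.7,0,0,0,0,0.5],[-26,-3.6,0,0,0,0,0.5],[-35,-5,10,0,0,0,0.5],[-35,-5,35,0,0,0,0.6],[-35,-5,60,0,0,0,0.75],[-35,-5,80,0,0,0.12,0.75],[-35,-5,80,0,0,0.24,0.75]]'
python3 -m handwheel '[[10,-10,0,0,0,0.12,0.75],[20,-20,0,0,0,0.24,0.75],[32,-30,0,0,0,0.36,0.75],[44,-40,0,0,0,0.48,0.75],[56,-50,0,0,0,0.6,0.75],[68,-58,0,0,0,0.72,0.75],[80,-66,0,0,0,0.84,0.75],[92,-72,0,0,0,0.96,0.75]]'
```

```text
time_s: 8.03
ee_pos: [0.5382, -0.0108, 0.0885]
ee_rot: [0.982, 0.19, 0.003, 0.001]
wrist_force: [0.2, 0.5, 0.7]
grip_width: 0.0212
time_s: 8.7
ee_pos: [0.6289, -0.0834, 0.0843]
ee_rot: [0.783, 0.622, 0.0, 0.0]
wrist_force: [0.1, 0.1, 0.1]
grip_width: 0.0212
```

```bash
python3 -m handwheel '[[0,0,0,0,0,0.12,0.75],[0,0,0,0,0,0.24,0.75],[0,0,0,0,0,0.36,0.75],[0,0,0,0,0,0.371,0.75],[0,0,0,0,0,0.371,0.75],[0,0,0,0,0,0.371,0.75],[0,0,0,0,0,0.371,0.75],[0,0,0,0,0,0.371,0.75]]'
cat > m.py <<'E'
from h import *
import sys
s=readout.sense();T=R.from_quat(s['ee_rot']).as_matrix();P=s['ee_pos'];print(P.round(4),T[:,0].round(4),"yaw",np.degrees(np.arctan2(T[1,0],T[0,0])).round(2),s['joint_pos'].round(2),s['time_s'])
p,d,c=cloud("wrist");cv2.imwrite(f"pics/w{sys.argv[1]}.png",p[:,:,::-1])
p2,d2,c2=cloud("side");cv2.imwrite(f"pics/s{sys.argv[1]}.png",cv2.resize(p2[160:310,200:420,::-1],None,fx=3.5,fy=3.5))
W=world(c,d)
z=W[...,2]
hsv=cv2.cvtColor(p,cv2.COLOR_RGB2HSV); fe=cv2.dilate(((hsv[...,0]<20)&(hsv[...,1]>120)).astype(np.uint8),np.ones((3,3)))>0
Q=(W-P)@T
fin=(np.abs(Q[...,1])<.06)&(Q[...,0]<.014)
m=(z>.026)&(z<.038)&~fe&~fin
n,l,st,_=cv2.connectedComponentsWithStats(m.astype(np.uint8)); i=1+st[1:,4].argmax()
r=cv2.minAreaRect((W[l==i][:,:2]*1000).astype(np.float32));print("cart",r,np.median(z[l==i]),st[i])
ff=fin&(z<P[2]+.035)&(d>0)
if ff.any():print("fingers tool frame",Q[ff].min(0).round(4),Q[ff].max(0).round(4))
E
python3 m.py 6
```

```text
time_s: 9.37
ee_pos: [0.6282, -0.0827, 0.0843]
ee_rot: [0.658, 0.753, 0.0, 0.0]
wrist_force: [-0.1, 0.5, 0.6]
grip_width: 0.0214
[ 0.6282 -0.0827  0.0843] [-0.1347  0.9909 -0.    ] yaw 97.74 [-0.19  0.63  1.4   0.    1.11 -0.32] 9.3667
cart ((616.0540161132812, -2.5846328735351562), (69.54972076416016, 87.33821105957031), 7.917267322540283) 0.03130673204577644 [  244     0   158   199 29559]
fingers tool frame [-0.1251 -0.06   -0.035 ] [0.014  0.06   0.0875]
```

View pics/w6.png

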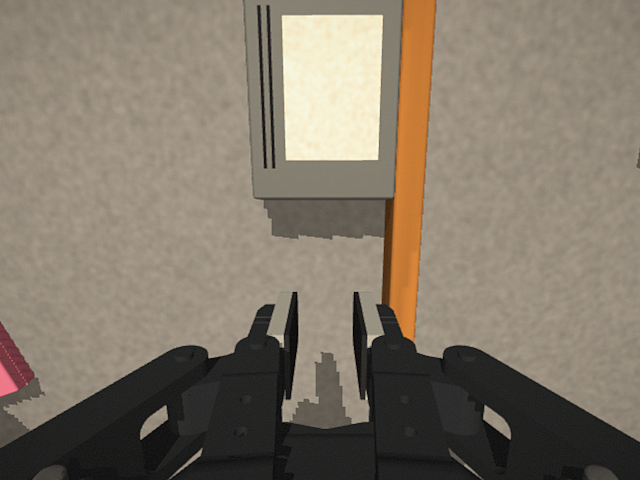

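View pics/s6.png

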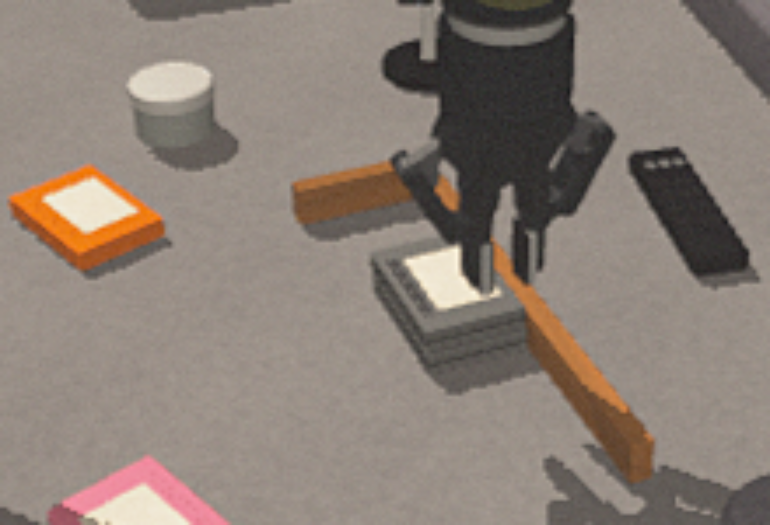

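The wrist view shows the stack's near end at row 198, cols 253-395, centred on the fingers. The side view shows both layers square. Before descending I'll check that the finger linkage clears the 30 mm rail.

Run:
```python
from h import *
s=readout.sense();T=R.from_quat(s['ee_rot']).as_matrix();P=s['ee_pos']
c=vision.calibration("wrist");p,d=vision.snapshot("wrist");W=world(c,d);Q=(W-P)@T
ok=(d>0)&(W[...,2]>.05)
for a,b in((.02,.026),(.026,.03),(.03,.035),(.035,.045),(.045,.06),(.06,.1)):
    for sg in(1,-1):
        m=ok&(sg*Q[...,1]>a)&(sg*Q[...,1]<b)
        if m.any(): print(sg,a,b,m.sum(),"lowest above tip mm",(-np.percentile(Q[m][:,2],99)*1000).round(1),"x max",Q[m][:,0].max().round(3))
```

```text
1 0.02 0.026 1795 lowest above tip mm 8.0 x max 0.02
-1 0.02 0.026 1661 lowest above tip mm 8.1 x max 0.019
1 0.026 0.03 635 lowest above tip mm 40.2 x max 0.011
-1 0.026 0.03 695 lowest above tip mm 40.5 x max 0.011
1 0.03 0.035 2464 lowest above tip mm 43.3 x max 0.014
-1 0.03 0.035 2517 lowest above tip mm 43.5 x max 0.015
1 0.035 0.045 8739 lowest above tip mm 48.2 x max 0.015
-1 0.035 0.045 8786 lowest above tip mm 48.3 x max 0.015
1 0.045 0.06 6024 lowest above tip mm 56.1 x max 0.014
-1 0.045 0.06 6292 lowest above tip mm 56.5 x max 0.014
-1 0.06 0.1 1 lowest above tip mm 80.2 x max 0.012
```

Clear: anything wider than 35 mm sits at least 48 mm above the tips. I'll descend, then push along the rail.

```bash
python3 -m handwheel '[[0,0,-20,0,0,0,0.75],[0,0,-40,0,0,0,0.75],[0,0,-56,0,0,0,0.75],[0,0,-68,0,0,0,0.75],[0,0,-76,0,0,0,0.75],[0,0,-80,0,0,0,0.75],[-0.4,3,-80,0,0,0,0.75],[-0.8,6,-80,0,0,0,0.75]]'
python3 -m handwheel '[[-0.7,5,0,0,0,0,0.75],[-1.3,9,0,0,0,0,0.75],[-1.8,13,0,0,0,0,0.75],[-2.3,17,0,0,0,0,0.75],[-2.9,21,0,0,0,0,0.75],[-3.5,26,0,0,0,0,0.75],[-4.2,31,0,0,0,0,0.75],[-5,36,0,0,0,0,0.75]]'
python3 m.py 7
```

```text
time_s: 10.18
ee_pos: [0.6277, -0.0766, 0.0049]
ee_rot: [0.657, 0.754, 0.0, 0.0]
wrist_force: [0.1, 0.2, -0.4]
grip_width: 0.0213
time_s: 10.85
ee_pos: [0.6224, -0.0402, 0.0044]
ee_rot: [0.657, 0.754, 0.0, 0.0]
wrist_force: [0.3, -2.1, 1.6]
grip_width: 0.0218
[ 0.6224 -0.0402  0.0044] [-1.366e-01  9.906e-01 -1.000e-04] yaw 97.85 [-0.12  0.72  1.46 -0.    0.96 -0.26] 10.85
cart ((613.1544799804688, 16.88452911376953), (70.0889663696289, 87.55349731445312), 7.772624969482422) 0.03130943601187723 [  187     0   269   311 75485]
fingers tool frame [-0.073 -0.06  -0.035] [0.014  0.0493 0.0072]
```

View pics/w7.png

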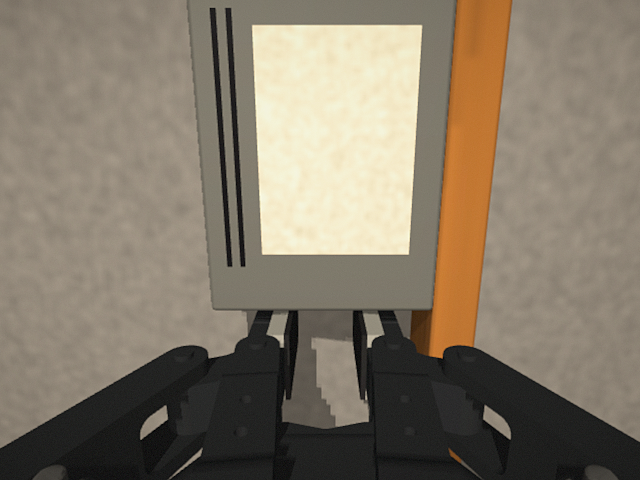

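View pics/s7.png

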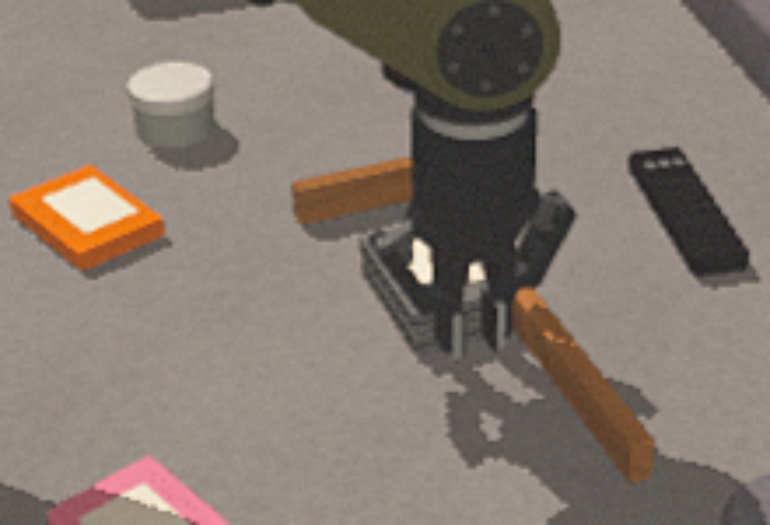

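Both fingers are flat on the short end (row 310), and the long side is still against the rail. I'll push on along it; about 70 mm remain.

```bash
python3 -m handwheel '[[-0.8,6,0,0,0,0,0.75],[-1.6,12,0,0,0,0,0.75],[-2.5,18,0,0,0,0,0.75],[-3.3,24,0,0,0,0,0.75],[-4.1,30,0,0,0,0,0.75],[-5,36,0,0,0,0,0.75],[-5.8,42,0,0,0,0,0.75],[-6.6,48,0,0,0,0,0.75]]'
python3 m.py 8
```

```text
time_s: 11.62
ee_pos: [0.6156, 0.008, 0.0042]
ee_rot: [0.657, 0.754, -0.0, -0.0]
wrist_force: [0.1, -0.6, -1.0]
grip_width: 0.0218
[0.6156 0.008  0.0042] [-1.367e-01  9.906e-01  1.000e-04] yaw 97.86 [-0.05  0.71  1.49  0.    0.95 -0.18] 11.6167
cart ((606.5357055664062, 65.13020324707031), (69.93028259277344, 87.65003204345703), 7.626950263977051) 0.031308213927295006 [  187     0   269   312 75816]
fingers tool frame [-0.074 -0.06  -0.035] [0.014  0.0493 0.0072]
```

View pics/w8.png

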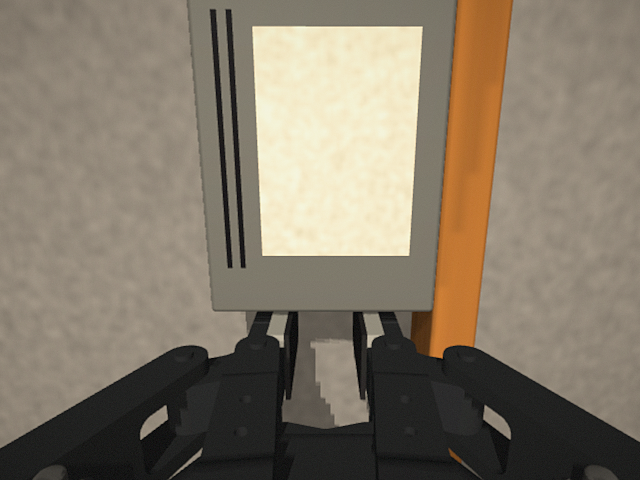

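View pics/s8.png

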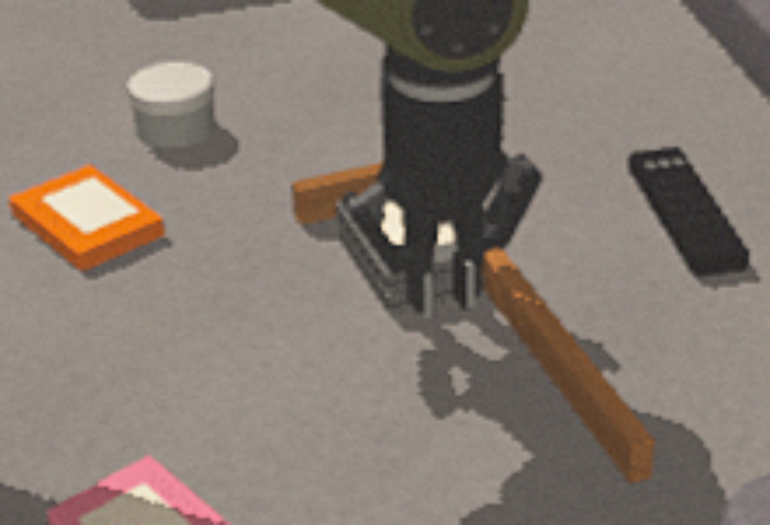

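The push stays straight; both layers are aligned along the rail, with about 22 mm left to the short arm.

```bash
python3 -m handwheel '[[-0.7,5,0,0,0,0,0.75],[-1.2,9,0,0,0,0,0.75],[-1.7,12,0,0,0,0,0.75],[-2,14.5,0,0,0,0,0.75],[-2.2,16,0,0,0,0,0.75],[-2.3,17,0,0,0,0,0.75],[-2.5,18,0,0,0,0,0.75],[-2.6,19,0,0,0,0,0.75]]'
```

```text
time_s: 12.38
ee_pos: [0.6132, 0.0262, 0.0043]
ee_rot: [0.657, 0.754, 0.0, 0.0]
wrist_force: [-0.4, -1.9, 0.3]
grip_width: 0.0214
```

```bash
python3 -m handwheel '[[-0.1,0.5,0,0,0,0,0.75],[-0.1,1,0,0,0,0,0.75],[-0.2,1.5,0,0,0,0,0.75],[-0.3,2,0,0,0,0,0.75],[-0.3,2,0,0,0,0,0.75],[-0.3,2,0,0,0,0,0.75],[-0.3,2,0,0,0,0,0.75],[-0.3,2,0,0,0,0,0.75]]'; python3 m.py 9
```

```text
time_s: 13.05
ee_pos: [0.6128, 0.0283, 0.0042]
ee_rot: [0.657, 0.754, -0.0, -0.0]
wrist_force: [0.7, 0.5, -0.0]
grip_width: 0.0212
[0.6128 0.0283 0.0042] [-1.366e-01  9.906e-01  1.000e-04] yaw 97.85 [-0.01  0.7   1.5   0.    0.94 -0.15] 13.05
cart ((603.8079833984375, 85.48249816894531), (69.8387680053711, 87.68170928955078), 7.867398738861084) 0.031305561962645376 [  187     0   269   313 75934]
fingers tool frame [-0.0738 -0.06   -0.035 ] [0.014  0.0495 0.0071]
```

View pics/s9.png

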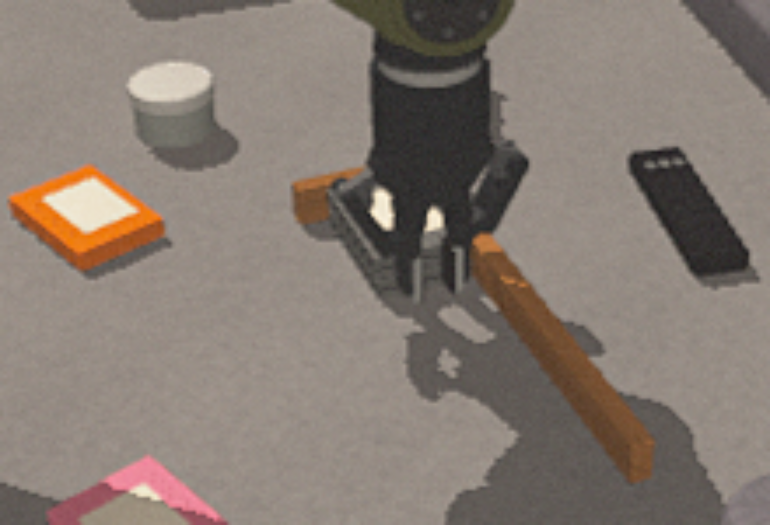

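Not yet at the arm, as the force is still low. I'll continue slowly.

```bash
python3 -m handwheel '[[-0.1,0.4,0,0,0,0,0.75],[-0.1,0.8,0,0,0,0,0.75],[-0.2,1.2,0,0,0,0,0.75],[-0.2,1.6,0,0,0,0,0.75],[-0.3,2,0,0,0,0,0.75],[-0.3,2,0,0,0,0,0.75],[-0.3,2,0,0,0,0,0.75],[-0.3,2,0,0,0,0,0.75]]'
```

```text
time_s: 13.82
ee_pos: [0.6126, 0.0304, 0.0043]
ee_rot: [0.657, 0.754, 0.0, 0.0]
wrist_force: [-0.3, 0.5, -0.1]
grip_width: 0.0215
```

```bash
python3 -m handwheel '[[-0.1,0.4,0,0,0,0,0.75],[-0.1,0.8,0,0,0,0,0.75],[-0.2,1.2,0,0,0,0,0.75],[-0.2,1.5,0,0,0,0,0.75],[-0.2,1.5,0,0,0,0,0.75],[-0.2,1.5,0,0,0,0,0.75],[-0.2,1.5,0,0,0,0,0.75],[-0.2,1.5,0,0,0,0,0.75]]'
```

```text
time_s: 14.48
ee_pos: [0.6124, 0.0318, 0.0043]
ee_rot: [0.657, 0.754, 0.0, -0.0]
wrist_force: [0.2, 0.1, -0.0]
grip_width: 0.0213
```

```bash
python3 -m handwheel '[[-0.1,0.4,0,0,0,0,0.75],[-0.1,0.8,0,0,0,0,0.75],[-0.2,1.2,0,0,0,0,0.75],[-0.2,1.5,0,0,0,0,0.75],[-0.2,1.5,0,0,0,0,0.75],[-0.2,1.5,0,0,0,0,0.75],[-0.2,1.5,0,0,0,0,0.75],[-0.2,1.5,0,0,0,0,0.75]]'
python3 - <<'E'
from h import *
p,d,c=cloud("top");cv2.imwrite("pics/t10.png",cv2.resize(p[210:330,220:380,::-1],None,fx=5,fy=5,interpolation=cv2.INTER_CUBIC))
E
python3 m.py 10
```

```text
time_s: 15.15
ee_pos: [0.6121, 0.0334, 0.0043]
ee_rot: [0.657, 0.754, 0.0, -0.0]
wrist_force: [-0.0, 0.4, 0.3]
grip_width: 0.0214
[0.6121 0.0334 0.0043] [-1.366e-01  9.906e-01  1.000e-04] yaw 97.85 [-0.01  0.7   1.5   0.    0.94 -0.14] 15.2
cart ((603.1253662109375, 90.45978546142578), (69.79212188720703, 87.83219909667969), 7.614742755889893) 0.03130931493331737 [  187     0   269   313 75894]
fingers tool frame [-0.0742 -0.06   -0.035 ] [0.014  0.0493 0.0073]
```

View pics/t10.png

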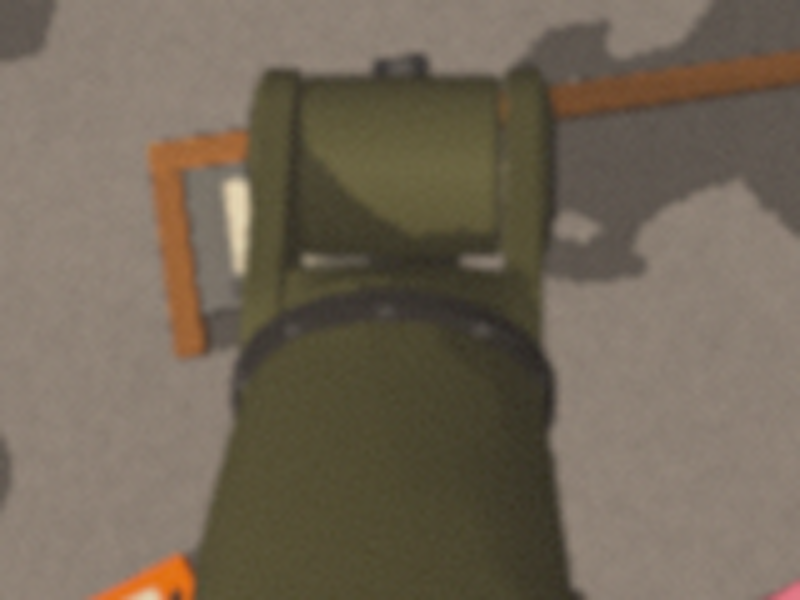

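View pics/w10.png

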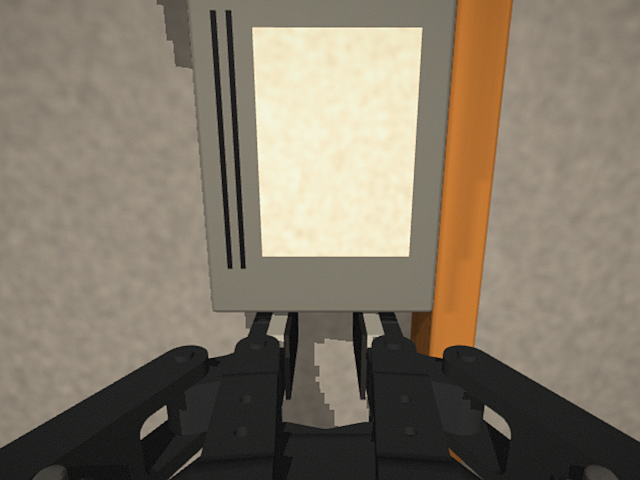

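The top crop shows the stack's far end at about col 190, at or almost at the arm's inner face. The force is still low, so there is a small gap left. I'll continue in small steps.

```bash
python3 -m handwheel '[[-0.1,0.4,0,0,0,0,0.75],[-0.1,0.8,0,0,0,0,0.75],[-0.2,1.2,0,0,0,0,0.75],[-0.2,1.4,0,0,0,0,0.75],[-0.2,1.4,0,0,0,0,0.75],[-0.2,1.4,0,0,0,0,0.75],[-0.2,1.4,0,0,0,0,0.75],[-0.2,1.4,0,0,0,0,0.75]]'
```

```text
time_s: 15.97
ee_pos: [0.6119, 0.0347, 0.0043]
ee_rot: [0.657, 0.754, 0.0, -0.0]
wrist_force: [0.3, 0.5, 0.2]
grip_width: 0.0214
```

```bash
python3 -m handwheel '[[-0.1,0.4,0,0,0,0,0.75],[-0.1,0.8,0,0,0,0,0.75],[-0.2,1.2,0,0,0,0,0.75],[-0.2,1.5,0,0,0,0,0.75],[-0.2,1.5,0,0,0,0,0.75],[-0.2,1.5,0,0,0,0,0.75],[-0.2,1.5,0,0,0,0,0.75],[-0.2,1.5,0,0,0,0,0.75]]'
```

```text
time_s: 16.63
ee_pos: [0.6117, 0.0363, 0.0043]
ee_rot: [0.657, 0.754, 0.0, -0.0]
wrist_force: [0.1, 0.1, -0.2]
grip_width: 0.0216
```

```bash
python3 -m handwheel '[[-0.1,0.4,0,0,0,0,0.75],[-0.1,0.8,0,0,0,0,0.75],[-0.2,1.2,0,0,0,0,0.75],[-0.2,1.5,0,0,0,0,0.75],[-0.2,1.5,0,0,0,0,0.75],[-0.2,1.5,0,0,0,0,0.75],[-0.2,1.5,0,0,0,0,0.75],[-0.2,1.5,0,0,0,0,0.75]]'; python3 m.py 11
```

```text
time_s: 17.3
ee_pos: [0.6116, 0.0369, 0.0043]
ee_rot: [0.657, 0.754, -0.0, 0.0]
wrist_force: [0.8, -7.5, -0.5]
grip_width: 0.0212
[0.6116 0.0369 0.0043] [-0.1363  0.9907 -0.001 ] yaw 97.83 [ 0.    0.7   1.5  -0.    0.94 -0.14] 17.3
cart ((602.705078125, 93.97731018066406), (70.15001678466797, 87.56227111816406), 7.892021179199219) 0.03130453487301233 [  187     0   269   315 76132]
fingers tool frame [-0.0738 -0.06   -0.035 ] [0.014  0.0494 0.0071]
```

View pics/w11.png

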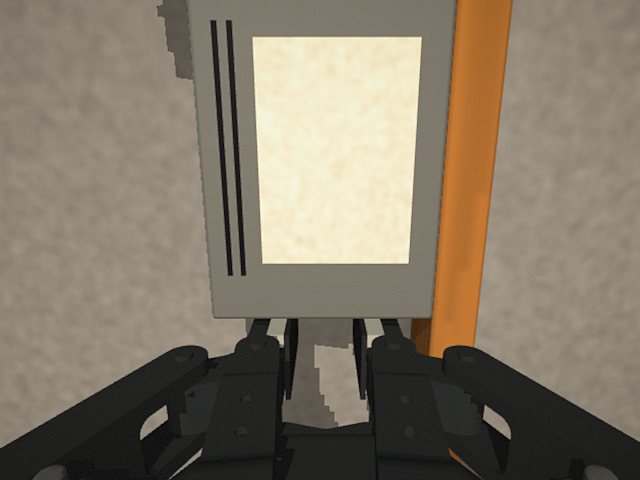

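View pics/s11.png

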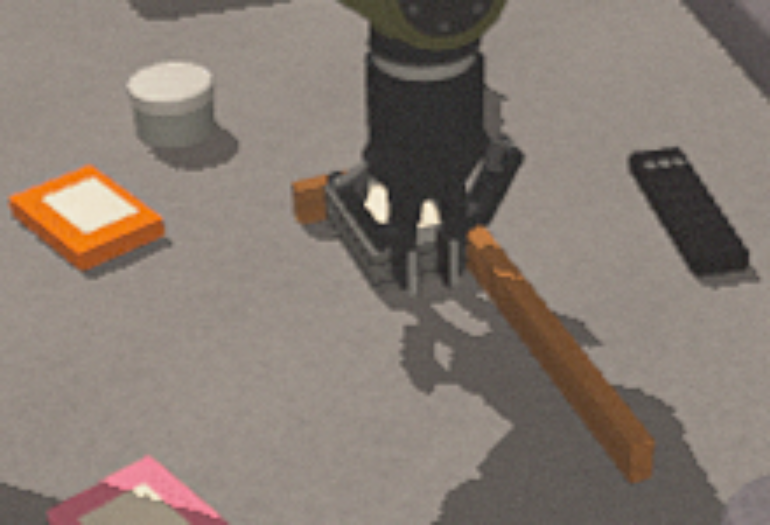

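Contact with the short arm: -7.5 N along the push. I'll press slightly more to seat both layers, then retreat, lift and inspect.

```bash
python3 -m handwheel '[[0,0.3,0,0,0,0,0.75],[0,0.6,0,0,0,0,0.75],[-0.1,0.8,0,0,0,0,0.75],[-0.1,0.8,0,0,0,0,0.75],[-0.1,0.8,0,0,0,0,0.75],[-0.1,0.8,0,0,0,0,0.75],[-0.1,0.8,0,0,0,0,0.75],[-0.1,0.8,0,0,0,0,0.75]]'
```

```text
time_s: 18.07
ee_pos: [0.6117, 0.0369, 0.0044]
ee_rot: [0.657, 0.754, -0.001, 0.001]
wrist_force: [1.6, -13.2, -0.9]
grip_width: 0.0214
```

```bash
python3 -m handwheel '[[0.3,-2,0,0,0,0,0.75],[1.1,-8,0,0,0,0,0.75],[2.8,-20,0,0,0,0,0.75],[4.8,-35,5,0,0,0,0.75],[6,-45,30,0,0,0,0.75],[6,-45,65,0,0,0,0.75],[6,-45,100,0,0,0,0.75],[6,-45,135,0,0,0,0.75]]'
python3 m.py 12
python3 - <<'E'
from h import *
p,d,c=cloud("top");cv2.imwrite("pics/t12.png",cv2.resize(p[210:330,220:380,::-1],None,fx=5,fy=5,interpolation=cv2.INTER_CUBIC))
E
```

```text
time_s: 18.73
ee_pos: [0.6173, -0.0081, 0.1412]
ee_rot: [0.657, 0.753, -0.0, -0.0]
wrist_force: [1.3, -0.2, 0.0]
grip_width: 0.021
[ 0.6173 -0.0081  0.1412] [-1.355e-01  9.908e-01  1.000e-04] yaw 97.79 [-0.07  0.53  1.41  0.    1.2  -0.21] 18.7333
cart ((603.4025268554688, 89.60597229003906), (69.7090835571289, 84.3381576538086), 7.860873699188232) 0.03130978152857963 [  263     0   123   154 18018]
fingers tool frame [-0.1733 -0.06   -0.035 ] [0.014  0.06   0.1445]
```

View pics/w12.png

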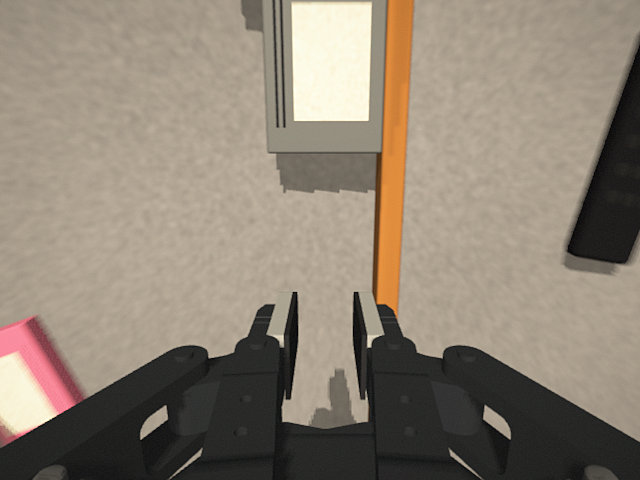

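View pics/s12.png

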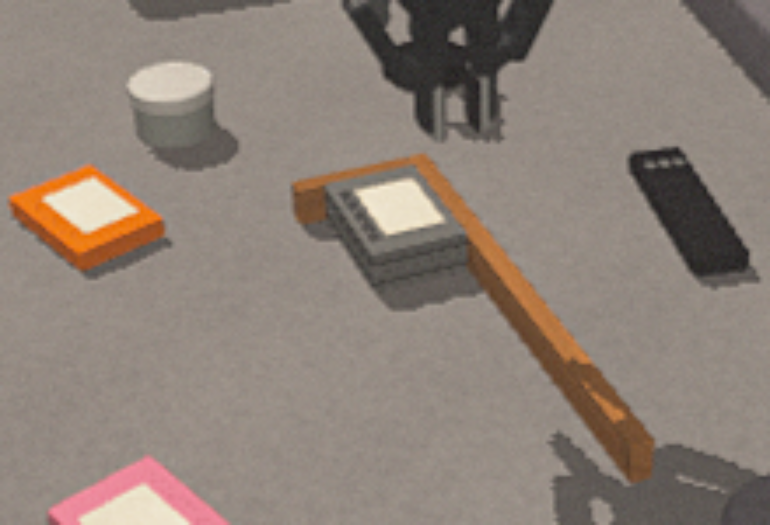

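View pics/t12.png

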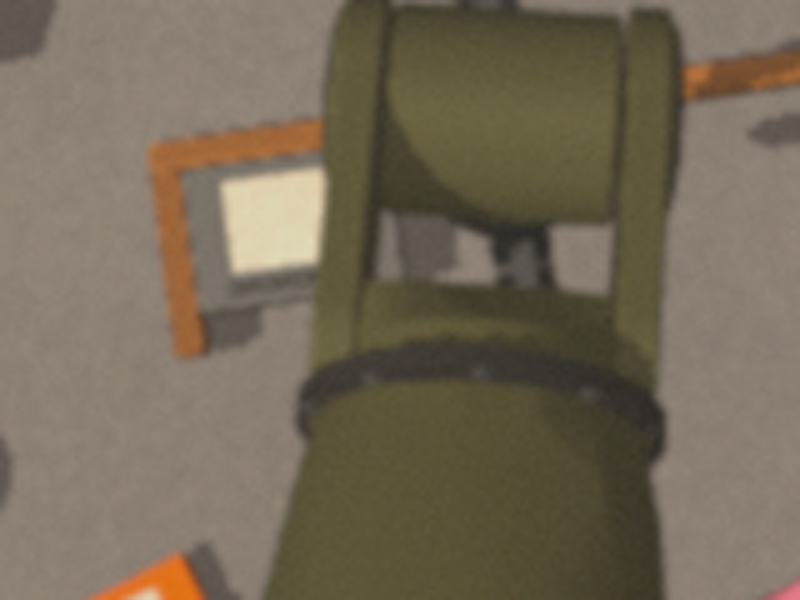

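The wrist view shows the near end at row 152 with the long side on the rail edge. The side view shows the stack square in the corner, touching both bars. I'll go round to the long side for a full look and a light final seating push.

```bash
python3 -m handwheel '[[-6,6,0,0,0,-0.12,0.75],[-16,14,0,0,0,-0.24,0.6],[-28,24,0,0,0,-0.36,0.5],[-40,36,0,0,0,-0.48,0.5],[-52,48,0,0,0,-0.6,0.5],[-64,60,0,0,0,-0.72,0.5],[-76,72,0,0,0,-0.84,0.5],[-84,84,0,0,0,-0.96,0.5]]'
python3 -m handwheel '[[-4,6,0,0,0,-0.12,0.5],[-5,12,0,0,0,-0.24,0.5],[-5,12,0,0,0,-0.36,0.5],[-5,12,0,0,0,-0.48,0.5],[-5,12,0,0,0,-0.6,0.5],[-5,12,0,0,0,-0.61,0.5],[-5,12,0,0,0,-0.61,0.5],[-5,12,0,0,0,-0.61,0.5]]'
python3 m.py 13
```

```text
time_s: 19.55
ee_pos: [0.5322, 0.0772, 0.1383]
ee_rot: [0.932, 0.362, -0.001, -0.0]
wrist_force: [0.6, -0.3, -0.3]
grip_width: 0.0426
time_s: 20.22
ee_pos: [0.5283, 0.0891, 0.1388]
ee_rot: [0.998, 0.071, -0.0, 0.0]
wrist_force: [0.2, -0.4, 0.2]
grip_width: 0.0425
[0.5283 0.0891 0.1388] [ 9.900e-01  1.409e-01 -8.000e-04] yaw 8.1 [0.1  0.36 1.66 0.   1.12 1.53] 20.2167
cart ((601.9591674804688, 97.25444030761719), (69.91742706298828, 100.11177062988281), 7.735908031463623) 0.03130592964267673 [  244    59   172   123 20016]
fingers tool frame [-0.1712 -0.06   -0.035 ] [0.014  0.06   0.1422]
```

View pics/w13.png

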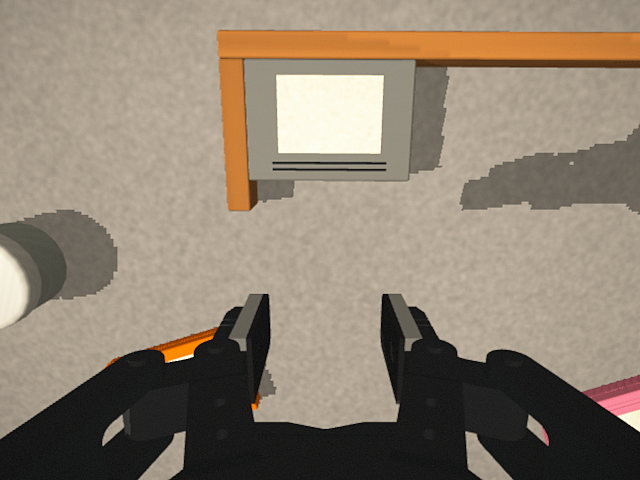

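Wrist view: the stack sits in the corner at px (244-415, 59-181), touching both bars with no visible gap. The upper cartridge's centre is (0.602, 0.097), yaw 7.74°, against the rail's 7.85°. Now a light seating push towards the rail.

```bash
python3 -m handwheel '[[0,0,-25,0,0,-0.005,0.5],[0,0,-55,0,0,-0.005,0.5],[0,0,-85,0,0,-0.005,0.5],[0,0,-110,0,0,-0.005,0.5],[0,0,-125,0,0,-0.005,0.5],[0,0,-132,0,0,-0.005,0.5],[0,0,-134.5,0,0,-0.005,0.5],[0,0,-134.5,0,0,-0.005,0.5]]'
python3 -m handwheel '[[5,0.7,0,0,0,0,0.5],[10,1.4,0,0,0,0,0.5],[15,2,0,0,0,0,0.5],[19,2.6,0,0,0,0,0.5],[22,3,0,0,0,0,0.5],[24,3.3,0,0,0,0,0.5],[25,3.4,0,0,0,0,0.5],[26,3.5,0,0,0,0,0.5]]'
```

```text
time_s: 20.98
ee_pos: [0.5286, 0.0895, 0.005]
ee_rot: [0.998, 0.067, 0.0, -0.0]
wrist_force: [1.1, 0.0, 0.6]
grip_width: 0.0428
time_s: 21.65
ee_pos: [0.5545, 0.093, 0.0047]
ee_rot: [0.998, 0.066, -0.0, -0.0]
wrist_force: [0.4, 0.1, 0.7]
grip_width: 0.0427
```

```bash
python3 -m handwheel '[[0.5,0.1,0,0,0,0,0.5],[1,0.1,0,0,0,0,0.5],[1.5,0.2,0,0,0,0,0.5],[2,0.3,0,0,0,0,0.5],[2.4,0.3,0,0,0,0,0.5],[2.7,0.4,0,0,0,0,0.5],[2.7,0.4,0,0,0,0,0.5],[2.7,0.4,0,0,0,0,0.5]]'
```

```text
time_s: 22.32
ee_pos: [0.5567, 0.0933, 0.0047]
ee_rot: [0.998, 0.066, -0.001, 0.0]
wrist_force: [-4.3, -0.8, 3.4]
grip_width: 0.0425
```

Seated at 4.3 N. Backing off and moving clear.

```bash
python3 -m handwheel '[[-2,-0.3,0,0,0,0,0.5],[-8,-1.1,0,0,0,0,0.5],[-18,-2.5,0,0,0,0,0.5],[-30,-4.1,5,0,0,0,0.5],[-35,-4.8,30,0,0,0,0.5],[-35,-4.8,65,0,0,0,0.5],[-35,-4.8,100,0,0,0,0.5],[-35,-4.8,135,0,0,0,0.5]]'
python3 m.py 14
python3 -m handwheel '[[-12,-30,10,0,0,0,0.5],[-24,-60,20,0,0,0,0.5],[-36,-90,30,0,0,0,0.5],[-48,-120,40,0,0,0,0.5],[-60,-150,50,0,0,0,0.5],[-72,-180,60,0,0,0,0.5],[-84,-210,60,0,0,0,0.5],[-96,-240,60,0,0,0,0.5]]'
python3 - <<'E'
from h import *
p,d,c=cloud("top");cv2.imwrite("pics/t14.png",cv2.resize(p[210:330,220:380,::-1],None,fx=5,fy=5,interpolation=cv2.INTER_CUBIC));cv2.imwrite("pics/t14f.png",p[:,:,::-1])
W=world(c,d);z=W[...,2];hsv=cv2.cvtColor(p,cv2.COLOR_RGB2HSV)
p,d,c=cloud("side");cv2.imwrite("pics/s14.png",cv2.resize(p[180:270,260:380,::-1],None,fx=6,fy=6,interpolation=cv2.INTER_CUBIC))
print(readout.sense()['time_s'])
E
```

```text
time_s: 22.98
ee_pos: [0.5215, 0.0885, 0.1413]
ee_rot: [0.998, 0.066, -0.0, -0.0]
wrist_force: [1.1, -0.5, -0.7]
grip_width: 0.043
[0.5215 0.0885 0.1413] [ 9.912e-01  1.324e-01 -1.000e-04] yaw 7.61 [0.1  0.35 1.68 0.   1.11 1.54] 22.9833
cart ((602.7252197265625, 97.53848266601562), (70.72301483154297, 101.36225891113281), 7.955198287963867) 0.03128634161210275 [  243    46   173   124 20447]
fingers tool frame [-0.1729 -0.06   -0.035 ] [0.014  0.06   0.1445]
time_s: 23.75
ee_pos: [0.4252, -0.1526, 0.1998]
ee_rot: [0.998, 0.066, 0.001, 0.0]
wrist_force: [1.4, -0.3, -0.4]
grip_width: 0.0429
23.85
```

View pics/w14.png

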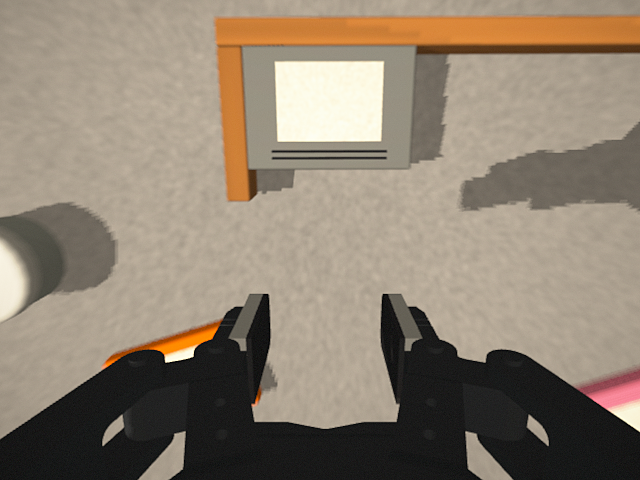

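View pics/s14.png

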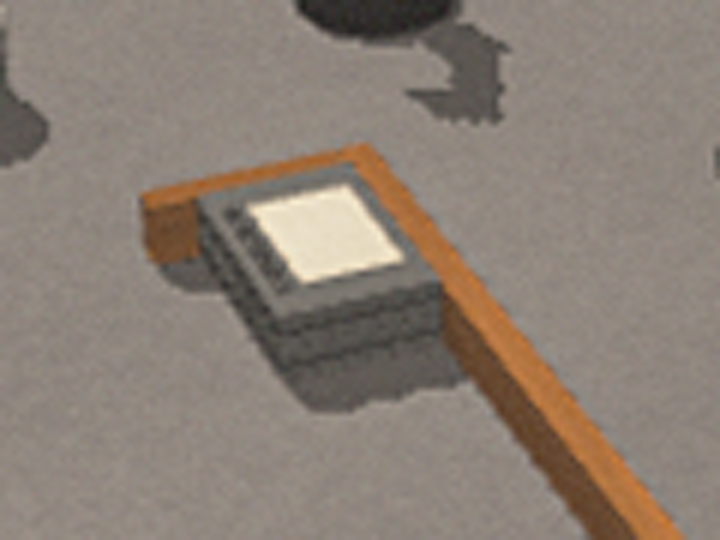

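View pics/t14.png

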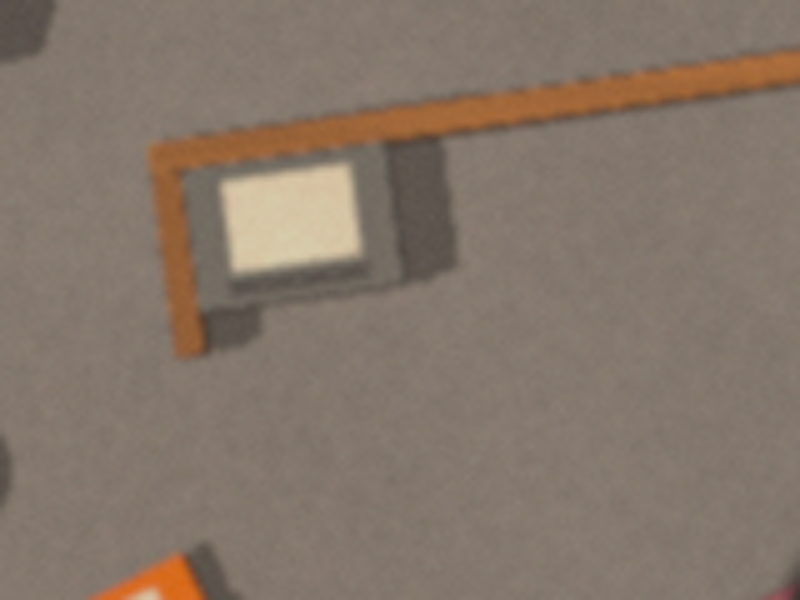

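View pics/t14f.png

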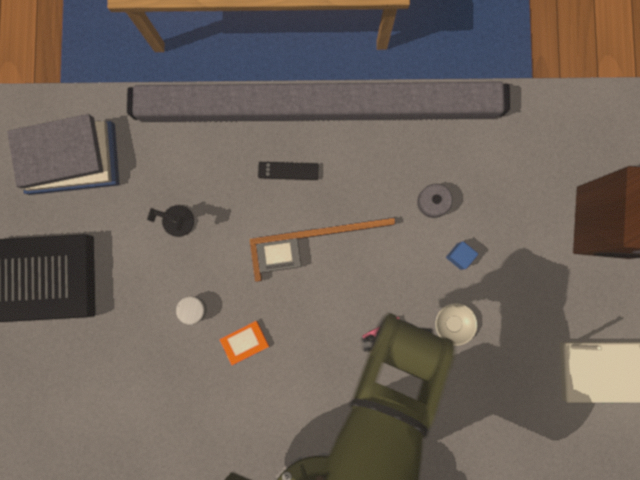

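All views agree. Side crop: both layers are flush, one above the other, with the ends and long sides against both bars. Top view: the stack is in the corner at (278,254), and all the bystanders visible are at their original pixels. The pink look-alike is mostly hidden under the arm, which hovers 0.2 m above it. Handing in.

```bash
python3 -c "
from workcell import env
print(env.close_job())"
```

```text
the job is handed in; nothing more can be done
None
```

The stack of two grey cartridges is in the inside corner of the stop, and I handed the job in at about 24 s of the 48 s allowed. I only pushed, with two spread fingers. The first push was from the near long side, turning the stack until it lay flush on the rail. The second was from the short end, along the rail to the short arm, and the last was a light seating push toward the rail.

**Contact:** the force rose to about 10 N at the rail, 13 N at the short arm and 4 N on the final nudge. These were the highest readings at the end of a call, well under the limits.

**Last views:**
- The wrist, side and top views show no visible gap at either bar, and the two cartridges sit square on each other.
- The upper cartridge's yaw measured 7.7–8.0°, against 7.85° for the rail.
- The arm hovers clear at 0.2 m, touching nothing.

**Disagreements and limits:**
- My first estimate of the stop's corner from the top view was about 5 mm short along the rail. I found the true contact from the force instead.
- The lower cartridge's position was checked only from the side view and the contact force, not measured directly.
- The bystanders look unmoved in the last top view, except that the arm hid most of the pink look-alike. Nothing was moved near it.

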